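# Close up the modelling-tool box

### The job

Close up the potter's tool box on the bench: with your fingertips push the upright tool flap inside it over until it lies flat, and only then push the big lid over and shut it fully on top, easing it down without slamming. Only push and press: do not pinch the flap or lid, and leave the bowl, jar, brush and the little pot inside the box where they are. Finish with the robot clear of everything.

Things in the scene. Friction and masses are not known exactly. Their poses are not given: they have to be found in the camera images.
- toolbox: Open wooden tool box fixed to the bench, 240 (own x) x 220 (own y) x 85 mm high, walls and floor 10 mm thick. Origin: centre of its underside, on the bench; own z up. The lid is hinged along the top of its +y wall, the flap just inside its -y wall. Its yaw and place vary.
- lid (a joint): Angle of the lid, rad: 0 = shut flat on the box rim, about 1.57 = upright, at most 1.95. Starts open at 1.5 to 1.85, mostly leaning back outwards (to the box's +y). The stiff hinge (about 0.55 N m) keeps it wherever it is left, so it must be pushed all the way. Shut, its upper face is 96 mm above the bench.
- lid_hinge (a point): Point on the lid's hinge line, in the middle of its length: in the box's frame x 0, y +110 mm, z 85 mm. Its axes turn with the lid; with the lid shut they are parallel to the box's. Opening turns the lid about its own -x.
- lid_edge (a point): Middle of the lid's free edge, mid-thickness, 220 mm from the hinge line (own -y from it). Same axes as lid_hinge; own +z is the outside (top when shut) face, 5 mm away.
- lid_mid (a point): Centre of the lid board, mid-thickness, 110 mm from the hinge line. Same axes. The lid is a flat wooden board 240 mm (along the hinge) x 220 mm x 10 mm, 0.3 to 0.45 kg, no handle.
- flap (a joint): Angle of the tool flap, rad: 0 = folded down flat inside the box (against its stop), about 1.57 = upright, at most 1.75. Starts at 1.2 to 1.65. Its hinge has friction (about 0.14 N m): it stays where it is left and must be pushed all the way down. Down, its upper face is 80 mm above the bench, 5 mm below the box rim.
- flap_hinge (a point): Point on the flap's hinge line, middle of its length: in the box's frame x 0, y -90 mm, z 74 mm. Its axes turn with the flap; with the flap down they are parallel to the box's. Standing up turns the flap about its own +x.
- flap_edge (a point): Middle of the flap's free edge, mid-thickness, 100 mm from the hinge line (own +y from it). Same axes as flap_hinge; own +z is the back face (outward, to the box's -y, when upright; top when down), 3 mm away.
- flap_mid (a point): Centre of the flap panel, mid-thickness, 50 mm from the hinge line. Same axes. The flap is a thin plywood panel 200 mm (along its hinge) x 100 mm x 6 mm, 0.12 kg, with small wooden tools clipped on its inner side (facing the lid when upright, underneath when down).
- bowl: Loose terracotta bowl, 110 mm across, 55 mm high, on the bench by the box's far (+x) end. Leave alone. Origin: centre of its underside.
- jar: Loose white jar with steel cap, 60 mm across, 90 mm high, also by the box's far end (it and the bowl swap places). Leave alone. Origin: centre of its underside.
- brush: Loose brush, about 200 mm long, 42 mm wide, 20 mm high, lying on the bench beside the box's -y wall, roughly parallel to it. Leave alone. Origin: middle of its length, on the bench.
- test_pot: Loose small terracotta cup, 48 mm across, 50 mm high, standing inside the box on its floor, on the lid's side, clear of flap and lid. Leave alone. Origin: centre of its underside.

How it is judged (in metres and radians):
On the way, in this order (a step that is already met when the one before it is completed fails the run):
1. the flap lies flat in the box while the lid still stands open (value of joint flap below 0.07 rad and value of joint lid above 1.2 rad), for 0.2 s.
2. the lid is fully shut over the flat flap (value of joint lid below 0.04 rad and value of joint flap below 0.07 rad), for 0.2 s.
At the end, for the whole second after the job is handed in: Flap flat (within 0.07 rad, 7 mm at its edge), lid shut (within 0.04 rad, 9 mm at its edge) and at rest; bowl, jar, brush and pot within 20 mm of where they began (all of step 2 and velocity of joint lid between -0.05 and 0.05 rad/s and distance of each of bowl, jar, brush, test_pot from where it was at the start of the episode below 0.02 m); the robot touches nothing.
It fails at once if the lid is swung over (below 1.2 rad) while the flap is not yet flat (value of joint lid below 1.2 rad and value of joint flap above 0.15 rad).
It fails at once if the lid is slammed (closing faster than 4 rad/s) (velocity of joint lid below -4 rad/s).
It fails at once if the flap is pinched between the fingers (contact force between the fingers and flap_c0 above 1 N and x of the grasp point in the frame of flap_mid between -0.095 and 0.095 m and y of the grasp point in the frame of flap_mid between -0.048 and 0.048 m and z of the grasp point in the frame of flap_mid between -0.004 and 0.004 m).
It fails at once if the lid is pinched between the fingers (contact force between the fingers and lid_c0 above 1 N and x of the grasp point in the frame of lid_mid between -0.115 and 0.115 m and y of the grasp point in the frame of lid_mid between -0.108 and 0.108 m and z of the grasp point in the frame of lid_mid between -0.004 and 0.004 m).
It fails at once if the bowl, jar, brush or pot is lifted or pushed away (more than 20 mm) (distance of any of bowl, jar, brush, test_pot from where it was at the start of the episode above 0.02 m).
It also fails if it takes over 58 s, if anything falls off the work surface, if the arm or the gripper's body presses on something with over 40 N, if the wrist force passes 120 N, or if a joint passes its speed limit or range.

### The arm

A 6-joint arm with a two-finger parallel gripper is mounted at the origin on the work surface. World frame = base frame: x ahead of the robot, y to its left, z up, the work surface at z = 0. Lengths are in mm, angles in rad, forces in N, time in s.
With the tool pointing down it reaches from about 350 to 975 mm from the base axis. Payload 4.9 kg.
Tool frame: the origin (TCP) lies at the very end of the fingers, on their centre line; the grasp point (between the pads) lies 19 mm behind it; z points along the fingers, y is the direction in which the jaws open and shut (so a half turn about z gives the same grasp; the last joint's range is limited). The gripper opens to 85 mm and grips with 20 to 120 N. Pads are 22 mm wide; open, the fingers measure 114 mm over their backs; the gripper's body (76 mm by 85 mm) begins 54 mm behind the grasp point. The pads swing forward as they close: fully open they stand 13 mm farther back than shut.
Start: joints at [-1.311, 0.053, 1.613, -0, 1.476, -0.119], TCP at [231.122, -580.676, 231.304] pointing down, gripper open.
Joint ranges: [-3.01, 3.01], [-1.01, 2.22], [0.06, 2.58], [-1.02, 4.17], [0.09, 2.62], [-3.14, 3.14]. Speed limits (rad/s): [2.57, 2.57, 3.14, 3.14, 3.14, 3.14].

### API

Orientations are given as a unit quaternion [x, y, z, w].
In Python, from bench import env, eyes gives the robot as it stands.
- The arm moves only by the tool jog_arm, never from a script. Its argument "commands" is one flat list of numbers, 5 for each row, row after row: the shift along the tool's x, y, z in m, then the turn about the tool's z in rad, then the finger opening in m, from 0 to 0.0854. In form: [tx, ty, tz, twist, grip, tx, ty, tz, twist, grip, ...]. A call has 1 to 5 rows; each row is the pose to reach, as a shift and turn from the pose commanded when the call began, along the tool's axes at that moment; what a row does not reach only later rows make up. A row lasts 1/8 s, in which the tool goes at most 62.5 mm and 10.7 degrees, less where a joint would pass 70% of its speed; a pose out of reach is approached as far as the arm can. A call with a gripper value outside its range is refused whole. The fingers move at their own pace and stop on an object; "newtons" is the grip in N (left out, the last holds). Time passes only in rows, so rows that repeat a pose let the fingers close. It gives the time, the measured TCP pose, the force and the opening at its end, in the units of the state.
- env.get_state(): the state, without advancing time (a new reading comes with each control period).
- eyes.get_image(name): name is "scene" or "top" or "wrist"; returns a dict with "img" (400x640x3 uint8, blue, green, red), "depth" (400x640 float32, mm along the optical axis (not along the pixel's ray), 0 where there is no reading), "fov_y" (degrees; the focal length in pixels is half the picture's height over the tangent of half this angle, whatever the lens; pixels are square), "cx", "cy" (the principal point, pixels), "world_from_camera" (4x4, takes a point from camera to world coordinates). Camera axes: x right, y down, z forward; pixel columns grow to the right and rows downward; lengths in mm; the calibration is good to about 2 mm. A picture is of the moment at which its call begins.
- env.finish_job(): hands the job in, once; it reports no verdict.
The state is a dict: "t": time; "qpos": joint angles; "qvel": joint speeds; "effort": joint torques, N m; "position": TCP position; "ee_rot": TCP orientation; "wrist_force": force on the tool from outside, world axes, zero at the start; "torque": the same for the moment, N m; "grip_width": opening from 0.0 (shut) to 1.0 (fully open).
Only numpy, scipy, OpenCV 4.12 (cv2) and the standard library are available. Lean on these libraries where they do the work, as an engineer would, in place of code of your own. Each camera call takes 0.05 s, during which the arm holds its last target.

## Working session

There is one attempt and no reset: what is moved stays moved. The work goes in short steps, Python scripts to look and compute and a tool call to move; the robot and the scene stay as the last step left them, time stands still between calls to the robot, and variables do not carry over. Pictures are saved under pics/ and viewed, and the job is handed in when it is done.

Besides the shell and the picture viewer there is one more tool, called after "Request:" by a JSON object that holds its "op" and its "data". jog_arm: Moves the arm, as the interface text tells. Its arguments: {"type":"object","properties":{"commands":{"type":"array"},"newtons":{"type":"number"}},"required":["commands"]}

```bash
mkdir -p pics; ls
cat > h.py <<'E'
import numpy as np, cv2
from bench import env, eyes
def grab(n):
    d=eyes.get_image(n); f=200/np.tan(np.radians(d["fov_y"])/2); return d,f
def cloud(d,f):
    z=d["depth"]; v,u=np.mgrid[0:400,0:640]
    P=np.stack([(u-d["cx"])/f*z,(v-d["cy"])/f*z,z],-1)
    T=np.array(d["world_from_camera"]); return P@T[:3,:3].T+T[:3,3]
E
python3 - <<'E'
from h import *
for n in("scene","top","wrist"):
    d,f=grab(n); cv2.imwrite(f"pics/{n}0.png",d["img"]); np.savez(f"{n}0.npz",img=d["img"],P=cloud(d,f),z=d["depth"])
    print(n,f,np.round(d["world_from_camera"],2).tolist())
s=env.get_state(); print(s)
E
```

```text
pics
scene 435.6682453263942 [[-0.88, 0.37, -0.3, 855.2], [0.48, 0.68, -0.56, 433.25], [-0.0, -0.63, -0.77, 744.82], [0.0, 0.0, 0.0, 1.0]]
top 401.4292867924212 [[0.02, -0.99, 0.14, 457.35], [-1.0, -0.02, -0.03, -24.84], [0.03, -0.14, -0.99, 983.33], [0.0, 0.0, 0.0, 1.0]]
wrist 278.98200381743595 [[0.37, -0.89, -0.27, 300.1], [-0.93, -0.35, -0.11, -552.22], [-0.0, 0.29, -0.96, 372.88], [0.0, 0.0, 0.0, 1.0]]
{'t': 0.15, 'qpos': array([-1.31100597e+00,  5.32057916e-02,  1.61396165e+00, -2.42632741e-05,
        1.47598906e+00, -1.19004842e-01]), 'qvel': array([-0.00025311, -0.00105841, -0.00491225,  0.00207793,  0.00027349,
       -0.00047985]), 'effort': array([ 1.83443831e-05, -3.94243634e+01, -3.70721841e+01, -1.14030288e-04,
        4.66289421e-03, -1.57448437e-05]), 'position': array([ 230.99381011, -580.23390677,  230.3552016 ]), 'ee_rot': array([ 9.82117307e-01,  1.88268383e-01, -6.70425181e-05, -7.79135719e-04]), 'wrist_force': array([-0.07615273, -0.24127287,  0.3088833 ]), 'torque': array([-0.0044331 , -0.0206682 , -0.02045826]), 'grip_width': 1.0015499885372252}
```

View pics/scene0.png

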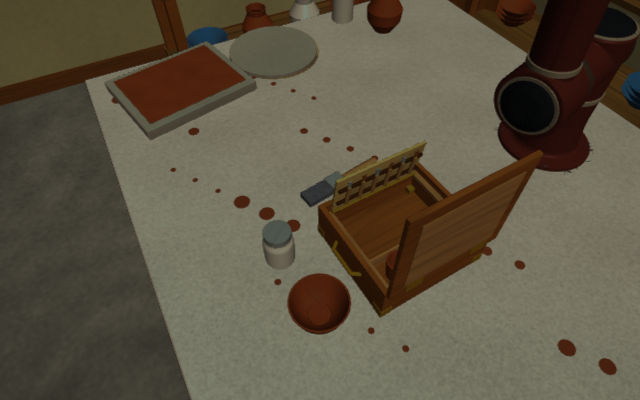

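View pics/top0.png

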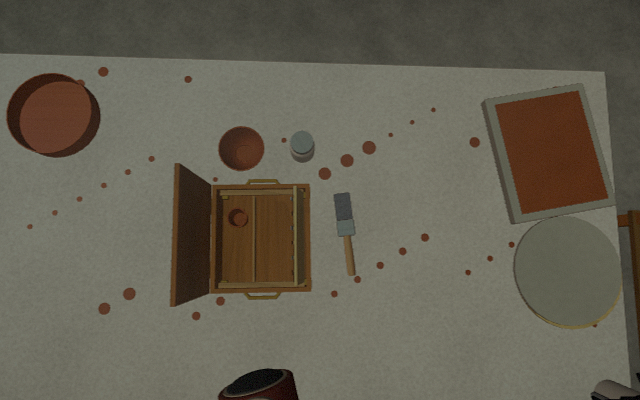

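The top view shows the box at about (260,238), with the lid on the left at x 175–210 and the flap upright on the right at x≈298. The bowl is at (241,148), the jar at (302,146) and the brush at (345,235). The box yaw is near 0. Next I'll measure these with depth.

Run:
```python
from h import *
D=np.load("top0.npz");P=D["P"];z=D["z"]
for (u,v) in [(450,330),(262,184),(262,292),(306,238),(210,238),(190,200),(190,270),(178,170),(175,300),(298,190),(298,238),(298,280),(238,218),(241,148),(302,138),(345,215),(348,255),(254,238),(208,185),(208,290)]:
    print((u,v),np.round(P[v,u],0))
m=(P[...,2]>79)&(P[...,2]<92)&(z>0)
m[:,:205]=0;m[:,320:]=0;m[:178]=0;m[300:]=0
q=P[m][:,:2].astype(np.float32); r=cv2.minAreaRect(q); print("rim",r, len(q)); print(cv2.boxPoints(r))
S=np.load("scene0.npz")["P"]
for nm,C in(("top",P),("scene",S)):
    for lo,y0,y1 in(("flap",-140,-60),("lid",60,240)):
        c=C.reshape(-1,3); k=(c[:,2]>97)&(c[:,2]<330)&(c[:,0]>380)&(c[:,0]<650)
        c=c[k]; print(nm,len(c), np.round(c.min(0)),np.round(c.max(0)))
        h=np.histogram(c[:,1],bins=np.arange(-250,300,20)); print(list(zip(h[1],h[0]))); break
```

```text
(450, 330) [ 282. -370.   -2.]
(262, 184) [611.  81.  85.]
(262, 292) [372.  72.  86.]
(306, 238) [491. -21.  86.]
(210, 238) [490. 211.  -0.]
(190, 200) [552. 195. 239.]
(190, 270) [423. 190. 228.]
(178, 170) [595. 199. 303.]
(175, 300) [378. 190. 304.]
(298, 190) [590.  -2. 142.]
(298, 238) [489.  -5. 151.]
(298, 280) [404.  -7. 155.]
(238, 218) [539. 143.  16.]
(241, 148) [714. 145.   7.]
(302, 138) [718.  -7.  95.]
(345, 215) [ 551. -114.   19.]
(348, 255) [ 455. -122.   20.]
(254, 238) [491. 100.  36.]
(208, 185) [602. 196. 109.]
(208, 290) [376. 187.  92.]
rim ((491.62896728515625, 81.44478607177734), (240.34425354003906, 221.6199493408203), 1.9138894081115723) 2063
[[367.82312  188.1795  ]
 [375.22467  -33.31682 ]
 [615.4348   -25.289932]
 [608.03326  196.20639 ]]
top 5519 [380. -15.  97.] [607. 206. 309.]
[(np.int64(-250), np.int64(0)), (np.int64(-230), np.int64(0)), (np.int64(-210), np.int64(0)), (np.int64(-190), np.int64(0)), (np.int64(-170), np.int64(0)), (np.int64(-150), np.int64(0)), (np.int64(-130), np.int64(0)), (np.int64(-110), np.int64(0)), (np.int64(-90), np.int64(0
[... 716 characters left out ...]
)), (np.int64(-170), np.int64(0)), (np.int64(-150), np.int64(0)), (np.int64(-130), np.int64(0)), (np.int64(-110), np.int64(0)), (np.int64(-90), np.int64(0)), (np.int64(-70), np.int64(0)), (np.int64(-50), np.int64(0)), (np.int64(-30), np.int64(0)), (np.int64(-10), np.int64(2114)), (np.int64(10), np.int64(140)), (np.int64(30), np.int64(0)), (np.int64(50), np.int64(0)), (np.int64(70), np.int64(0)), (np.int64(90), np.int64(0)), (np.int64(110), np.int64(0)), (np.int64(130), np.int64(0)), (np.int64(150), np.int64(0)), (np.int64(170), np.int64(1)), (np.int64(190), np.int64(8136)), (np.int64(210), np.int64(0)), (np.int64(230), np.int64(0)), (np.int64(250), np.int64(0)), (np.int64(270), np.int64(0))]
```

```bash
cat >> h.py <<'E'
C0=np.array([491.6,81.4]); yaw=np.radians(1.91)
R=np.array([[np.cos(yaw),-np.sin(yaw)],[np.sin(yaw),np.cos(yaw)]])
def tobox(c):
    o=np.array(c,float).copy(); o[...,:2]=(o[...,:2]-C0)@R; return o
def toworld(b):
    o=np.array(b,float).copy(); o[...,:2]=o[...,:2]@R.T+C0; return o
def angles(P):
    b=tobox(P.reshape(-1,3)); b=b[(abs(b[:,0])<115)&(b[:,2]>97)&(b[:,2]<330)]
    for nm,y0,y1 in(("flap",-130,-10),("lid",60,240)):
        k=b[(b[:,1]>y0)&(b[:,1]<y1)]
        if len(k)<50: print(nm,"few",len(k)); continue
        p=np.polyfit(k[:,2],k[:,1],1); r=k[:,1]-np.polyval(p,k[:,2])
        print(nm,len(k),"dy/dz",p[0].round(3),"y at z85",np.polyval(p,85).round(1),"std",r.std().round(1),"zmax",k[:,2].max().round(0),"y range",k[:,1].min().round(),k[:,1].max().round())
E
python3 - <<'E'
from h import *
for n in("top","scene"): print(n); angles(np.load(n+"0.npz")["P"])
s=env.get_state()
from scipy.spatial.transform import Rotation as Ro
print(Ro.from_quat(s["ee_rot"]).as_matrix().round(3))
E
```

```text
top
flap 962 dy/dz 0.188 y at z85 -96.1 std 3.5 zmax 178.0 y range -94.0 -71.0
lid 4635 dy/dz 0.024 y at z85 108.5 std 1.9 zmax 309.0 y range 109.0 123.0
scene
flap 2254 dy/dz 0.07 y at z85 -82.4 std 3.6 zmax 176.0 y range -91.0 -69.0
lid 7747 dy/dz -0.007 y at z85 122.6 std 1.9 zmax 307.0 y range 112.0 124.0
[[ 0.929  0.37  -0.   ]
 [ 0.37  -0.929  0.002]
 [ 0.    -0.002 -1.   ]]
```

```bash
cat >> h.py <<'E'
from scipy.spatial.transform import Rotation as Ro
def st():
    s=env.get_state(); M=Ro.from_quat(s["ee_rot"]).as_matrix()
    print("t",round(s["t"],2),"box",tobox(s["position"]).round(1),"twist left",round(np.arctan2(M[1,0],M[0,0])-yaw,3),"F",np.round(s["wrist_force"],1),"grip",round(s["grip_width"],2)); return s,M
def goto(b):
    s,M=st(); print("shift m",(M.T@(toworld(b)-s["position"])/1000).round(4))
E
python3 - <<'E'
from h import *
goto([0,-160,230.])
E
```

```text
t 0.15 box [-282.5 -652.6  230.4] twist left 0.345 F [-0.1 -0.2  0.3] grip 1.0
shift m [ 0.4326 -0.3678  0.001 ]
```

Request:
{"op": "jog_arm", "data": {"commands": [0.433,-0.368,0,0.345,0,0.433,-0.368,0,0.345,0,0.433,-0.368,0,0.345,0,0.433,-0.368,0,0.345,0,0.433,-0.368,0,0.345,0], "newtons": 60}}

```text
t: 0.78
position: [378.0, -302.7, 231.1]
ee_rot: [1.0, 0.017, 0.0, -0.0]
wrist_force: [0.8, 0.6, -0.4]
grip_width: -0.0
```

Run:
```python
from h import *
goto([0,-160,230.])
```

```text
t 0.78 box [-126.3 -380.1  231.1] twist left -0.0 F [ 0.8  0.6 -0.4] grip -0.0
shift m [ 0.1263 -0.2201  0.0011]
```

Request:
{"op": "jog_arm", "data": {"commands": [0.126,-0.22,0,0,0,0.126,-0.22,0,0,0,0.126,-0.22,0,0,0,0.126,-0.22,0,0,0,0.126,-0.22,0,0,0]}}

```text
t: 1.4
position: [496.8, -76.9, 231.0]
ee_rot: [1.0, 0.02, -0.0, -0.0]
wrist_force: [0.2, 0.6, -0.9]
grip_width: -0.001
```

Run:
```python
from h import *
goto([0,-130,150.])
d,f=grab("scene"); cv2.imwrite("pics/scene1.png",d["img"])
```

```text
t 1.4 box [  -0.  -158.4  231. ] twist left 0.007 F [ 0.2  0.6 -0.9] grip -0.0
shift m [ 0.0003 -0.0284  0.081 ]
```

View pics/scene1.png

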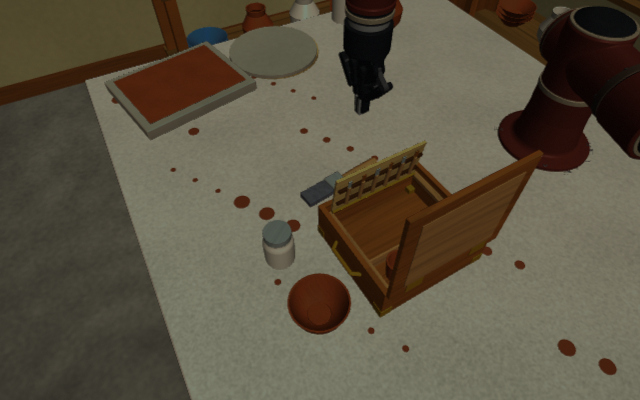

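The closed fingers are at about (363,105), behind the flap and in line with its middle. I'll descend, then sweep over with the TCP following the flap's arc.

Request:
{"op": "jog_arm", "data": {"commands": [0,0,0.04,0,0,0,0,0.08,0,0,0,-0.01,0.08,0,0,0,-0.02,0.08,0,0,0,-0.03,0.08,0,0]}}

```text
t: 2.08
position: [496.3, -50.3, 153.8]
ee_rot: [1.0, 0.017, 0.002, 0.001]
wrist_force: [0.5, -0.4, 0.2]
grip_width: 0.001
```

Run:
```python
from h import *
st()
for ph in [1.45,1.2,1.0,.8,.6,.4,.2,.1,0]:
    r=80; y=-90+r*np.cos(ph)-6*np.sin(ph)-14.5; z=74+r*np.sin(ph)+6*np.cos(ph); print(ph,round(y),round(z))
```

```text
t 2.08 box [   0.3 -131.8  153.8] twist left 0.0 F [ 0.5 -0.4  0.2] grip 0.0
1.45 -101 154
1.2 -81 151
1.0 -66 145
0.8 -53 136
0.6 -42 124
0.4 -33 111
0.2 -27 96
0.1 -25 88
0 -24 80
```

Request:
{"op": "jog_arm", "data": {"commands": [0,-0.029,0,0,0,0,-0.049,0,0,0,0,-0.064,0.006,0,0,0,-0.077,0.015,0,0,0,-0.088,0.027,0,0]}}

```text
t: 2.7
position: [492.7, 38.2, 124.5]
ee_rot: [1.0, 0.017, 0.001, -0.0]
wrist_force: [-0.1, -0.9, 2.4]
grip_width: -0.007
```

Run:
```python
from h import *
st()
d,f=grab("scene"); cv2.imwrite("pics/scene2.png",d["img"]); angles(cloud(d,f))
```

```text
t 2.7 box [ -0.4 -43.2 124.5] twist left 0.0 F [-0.1 -0.9  2.4] grip -0.01
flap 3542 dy/dz 0.039 y at z85 -38.5 std 19.2 zmax 330.0 y range -103.0 -10.0
lid 7765 dy/dz -0.006 y at z85 122.6 std 1.9 zmax 306.0 y range 112.0 124.0
```

View pics/scene2.png

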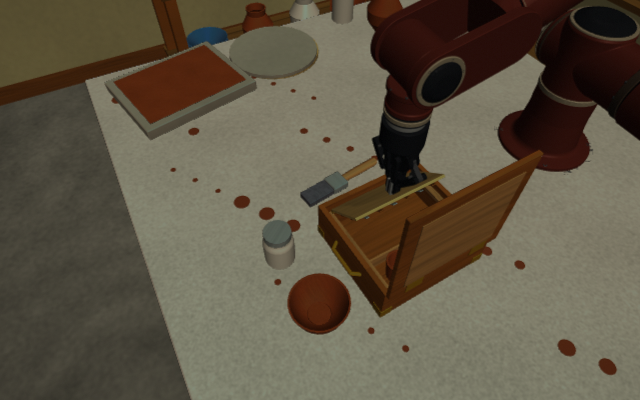

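The flap, with its edge running from (345,218) to (443,177), is folding over under the fingers. I'll continue down and press it onto the stop.

Request:
{"op": "jog_arm", "data": {"commands": [0,-0.01,0.014,0,0,0,-0.016,0.029,0,0,0,-0.018,0.037,0,0,0,-0.019,0.044,0,0,0,-0.019,0.046,0,0]}}

```text
t: 3.38
position: [491.0, 56.5, 79.8]
ee_rot: [1.0, 0.017, -0.002, -0.0]
wrist_force: [-10.6, 0.9, 20.2]
grip_width: 0.0
```

Run:
```python
from h import *
st()
```

```text
t 3.38 box [ -1.5 -24.9  79.8] twist left 0.0 F [-10.6   0.9  20.2] grip 0.0
```

Request:
{"op": "jog_arm", "data": {"commands": [0,0,-0.05,0,0,0,0,-0.11,0,0,0,0,-0.17,0,0,0,0,-0.23,0,0,0,0,-0.29,0,0]}}

```text
t: 4.0
position: [491.1, 56.3, 369.8]
ee_rot: [1.0, 0.017, -0.0, 0.0]
wrist_force: [1.3, 0.0, 0.4]
grip_width: 0.002
```

Run:
```python
from h import *
goto([0,180,375.])
for n in("scene","wrist"):
    d,f=grab(n); cv2.imwrite(f"pics/{n}3.png",d["img"]); b=tobox(cloud(d,f).reshape(-1,3))
    k=b[(abs(b[:,0])<85)&(b[:,1]>-80)&(b[:,1]<5)&(b[:,2]>60)&(b[:,2]<110)]
    if len(k)>50: print(n,len(k),"flap z vs y",np.polyfit(k[:,1],k[:,2],1), "z", np.percentile(k[:,2],[2,50,98]))
```

```text
t 4.0 box [ -1.3 -25.1 369.8] twist left 0.0 F [1.3 0.  0.4] grip 0.0
shift m [ 0.0013 -0.2051 -0.0052]
scene 2925 flap z vs y [5.49989825e-05 7.86163580e+01] z [76.20979617 78.61624174 80.99955851]
wrist 5625 flap z vs y [6.09156502e-04 7.99483698e+01] z [78.2098923  79.92765534 81.62718495]
```

View pics/scene3.png

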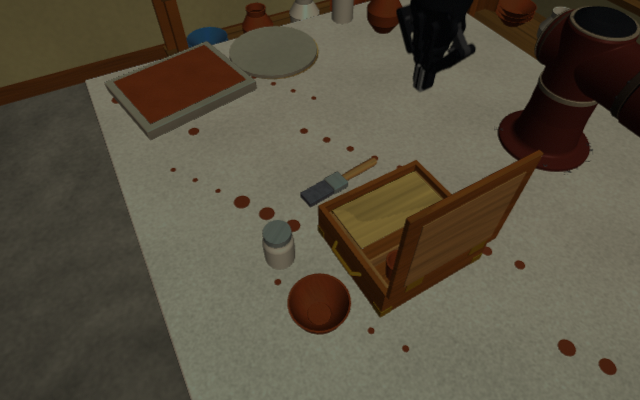

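The flap is flat: level slope, z about 79–80, panel around (390,205). Next I'll move over the lid to its outer side.

Request:
{"op": "jog_arm", "data": {"commands": [0,-0.06,0,0,0,0,-0.12,0,0,0,0,-0.18,0,0,0,0,-0.205,0,0,0,0,-0.205,0.03,0,0]}}

```text
t: 4.72
position: [485.1, 263.5, 339.6]
ee_rot: [1.0, 0.018, 0.002, -0.001]
wrist_force: [0.1, 0.0, 0.4]
grip_width: 0.001
```

Request:
{"op": "jog_arm", "data": {"commands": [0,0,0.04,0,0,0,0,0.075,0,0,0,0,0.075,0,0]}}

```text
t: 5.1
position: [482.5, 260.5, 258.6]
ee_rot: [1.0, 0.017, -0.004, 0.001]
wrist_force: [-0.4, 0.1, 1.6]
grip_width: 0.0
```

Run:
```python
from h import *
st()
d,f=grab("scene"); cv2.imwrite("pics/scene4.png",d["img"])
for th in [1.57,1.45,1.3,1.15,1.0,.85,.7,.55,.4,.3,.2,.1,.05,0]:
    r=180; y=110-r*np.cos(th)+11*np.sin(th)+14.5; z=85+r*np.sin(th)+11*np.cos(th); print(th,round(y),round(z))
```

```text
t 5.1 box [ -3.1 179.3 258.6] twist left 0.0 F [-0.4  0.1  1.6] grip 0.0
1.57 135 265
1.45 114 265
1.3 87 261
1.15 61 254
1.0 37 242
0.85 14 227
0.7 -6 209
0.55 -23 188
0.4 -37 165
0.3 -44 149
0.2 -50 132
0.1 -54 114
0.05 -55 105
0 -56 96
```

View pics/scene4.png

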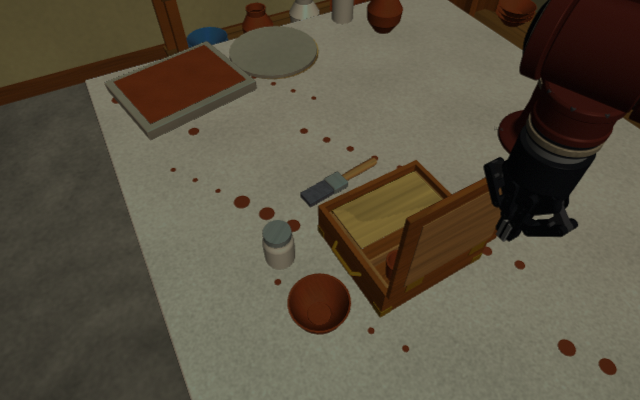

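The fingers are behind the lid's outer face, near (505,235). I'll raise slightly and make contact.

Request:
{"op": "jog_arm", "data": {"commands": [0,0,-0.025,0,0,0,0.02,-0.025,0,0,0,0.035,-0.025,0,0,0,0.042,-0.025,0,0]}}

```text
t: 5.65
position: [485.8, 217.8, 287.9]
ee_rot: [1.0, 0.016, -0.0, 0.0]
wrist_force: [-0.7, 0.3, -0.3]
grip_width: 0.004
```

Run:
```python
from h import *
st()
d,f=grab("scene");  angles(cloud(d,f))
```

```text
t 5.65 box [ -1.3 136.6 287.9] twist left -0.001 F [-0.7  0.3 -0.3] grip 0.0
flap few 0
lid 6626 dy/dz 0.025 y at z85 119.8 std 5.2 zmax 330.0 y range 112.0 155.0
```

Request:
{"op": "jog_arm", "data": {"commands": [0,0.012,0.002,0,0,0,0.025,0.004,0,0,0,0.04,0.008,0,0,0,0.053,0.012,0,0,0,0.067,0.018,0,0]}}

```text
t: 6.32
position: [488.2, 151.4, 270.1]
ee_rot: [1.0, 0.017, 0.0, 0.0]
wrist_force: [0.3, 2.0, 1.8]
grip_width: -0.002
```

Run:
```python
from h import *
st()
d,f=grab("scene"); cv2.imwrite("pics/scene5.png",d["img"])
```

```text
t 6.33 box [ -1.   70.  270.1] twist left 0.0 F [0.3 2.  1.8] grip -0.0
```

View pics/scene5.png

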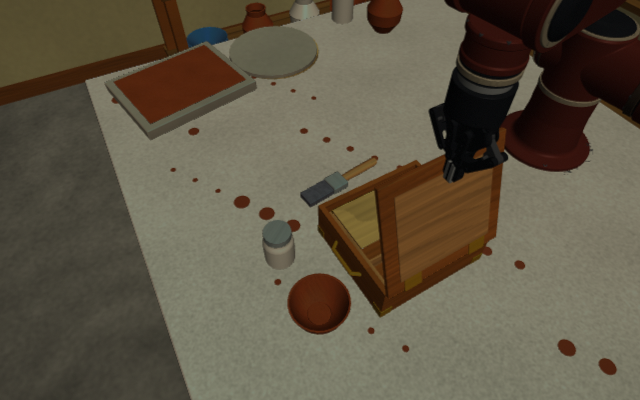

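The lid is following the fingertips, which touch it at about (452,175). Continuing along the arc.

Request:
{"op": "jog_arm", "data": {"commands": [0,0.022,0.01,0,0,0,0.046,0.025,0,0,0,0.068,0.042,0,0,0,0.088,0.063,0,0,0,0.103,0.086,0,0]}}

```text
t: 7.0
position: [491.5, 48.0, 183.5]
ee_rot: [1.0, 0.017, 0.0, 0.001]
wrist_force: [0.2, 1.3, 0.6]
grip_width: -0.005
```

Run:
```python
from h import *
st()
for th in [.4,.3,.2,.1,.05,0]:
    r=185; y=110-r*np.cos(th)+11*np.sin(th)+14.5; z=85+r*np.sin(th)+11*np.cos(th); print(th,round(y),round(z))
```

```text
t 7.0 box [ -1.2 -33.4 183.5] twist left -0.0 F [0.2 1.3 0.6] grip -0.01
0.4 -42 167
0.3 -49 150
0.2 -55 133
0.1 -58 114
0.05 -60 105
0 -60 96
```

Request:
{"op": "jog_arm", "data": {"commands": [0,0.009,0.016,0,0,0,0.016,0.033,0,0,0,0.022,0.05,0,0,0,0.024,0.062,0,0,0,0.025,0.072,0,0]}}

```text
t: 7.62
position: [492.4, 24.5, 111.5]
ee_rot: [1.0, 0.017, -0.0, -0.0]
wrist_force: [0.0, 0.2, 0.9]
grip_width: 0.002
```

Request:
{"op": "jog_arm", "data": {"commands": [0,0.001,0.006,0,0,0,0.001,0.012,0,0,0,0.001,0.017,0,0,0,0.001,0.018,0,0]}}

```text
t: 8.12
position: [492.8, 23.5, 95.5]
ee_rot: [1.0, 0.017, 0.0, 0.0]
wrist_force: [-3.8, -0.5, 9.4]
grip_width: 0.002
```

Run:
```python
from h import *
st()
```

```text
t 8.12 box [ -0.7 -57.9  95.5] twist left 0.001 F [-3.8 -0.5  9.4] grip 0.0
```

Pressed to z 95.5, with firm contact. I'll hold briefly, then retreat upward and check.

Request:
{"op": "jog_arm", "data": {"commands": [0,0,0.001,0,0,0,0,0.001,0,0,0,0,-0.03,0,0,0,0,-0.09,0,0,0,0,-0.15,0,0]}}

```text
t: 8.75
position: [492.1, 23.7, 245.5]
ee_rot: [1.0, 0.017, -0.0, -0.0]
wrist_force: [0.6, -0.8, 0.6]
grip_width: -0.005
```

Request:
{"op": "jog_arm", "data": {"commands": [0,0.05,-0.04,0,0,0,0.11,-0.04,0,0,0,0.17,-0.04,0,0,0,0.23,-0.04,0,0,0,0.23,-0.04,0,0]}}

```text
t: 9.38
position: [499.9, -209.8, 283.9]
ee_rot: [1.0, 0.014, -0.0, 0.0]
wrist_force: [0.1, 0.0, -0.1]
grip_width: -0.0
```

Run:
```python
from h import *
st()
for n in("scene","top"):
    d,f=grab(n); cv2.imwrite(f"pics/{n}6.png",d["img"]); P=cloud(d,f); b=tobox(P.reshape(-1,3))
    k=b[(abs(b[:,0])<110)&(b[:,1]>-100)&(b[:,1]<100)&(b[:,2]>60)&(b[:,2]<140)]
    print(n,len(k),"lid z vs y",np.polyfit(k[:,1],k[:,2],1), np.percentile(k[:,2],[2,50,98]))
    if n=="top":
        D=np.load("top0.npz")["img"]; df=cv2.absdiff(D,d["img"]).max(2)
        for nm,(u0,u1,v0,v1) in dict(bowl=(215,268,122,173),jar=(286,318,126,165),brush=(330,358,188,280)).items(): print(nm,"max/mean image change",df[v0:v1,u0:u1].max(),df[v0:v1,u0:u1].mean())
```

```text
t 9.38 box [  -1.4 -291.3  283.9] twist left -0.005 F [ 0.1  0.  -0.1] grip -0.0
scene 10316 lid z vs y [2.11979399e-04 9.52968544e+01] [92.60392893 95.33598308 97.82623161]
top 9191 lid z vs y [-9.89158427e-04  9.71878770e+01] [ 93.7300404   97.21047504 100.53902111]
bowl max/mean image change 28 11.371069182389936
jar max/mean image change 20 12.155448717948717
brush max/mean image change 19 11.976708074534162
```

View pics/scene6.png

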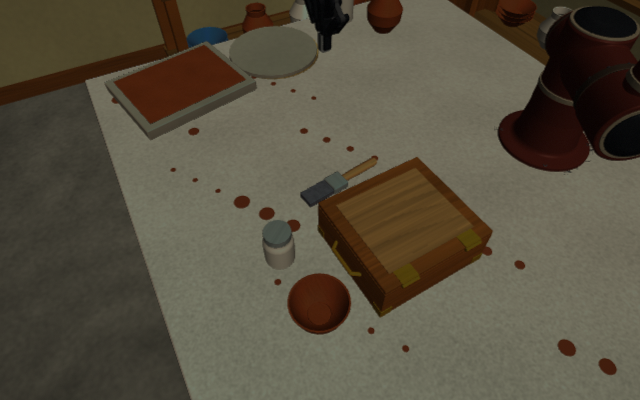

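The lid is shut and level around (405,225). The bowl, jar and brush are at their original pixels, and the arm is clear. Handing in.

Run:
```python
from h import *
print(env.finish_job())
```

```text
the job is handed in; nothing more can be done
None
```

The tool box is closed: I folded the flap flat first, then eased the lid shut on top of it. I used only the closed fingertips to push and press. The job was handed in about 9.4 s into the 58 s allowed, and the hand-in reports no verdict.

- **Flap:** before I moved the lid, the scene and wrist cameras showed the flap level, with its top face at 79–80 mm. The lid was still upright then.
- **Lid:** the top face is level to within 0.001 rad. It measured 95.3 mm in the scene camera and 97.2 mm in the top camera, against the expected 96 mm. The two views disagree by about 2 mm, which is within the calibration error.
- **Closing speed:** I moved the lid at about 1.2 rad/s or less, going by the moves I commanded. I did not measure the joint speed directly.
- **Bowl, jar and brush:** by eye they are where they started. My top-view image difference showed only a uniform brightness change over each of them, so I did not get measured positions from it.
- **Pot:** I never touched it, but it is under the shut lid, so I could not check it at the end.
- **Robot:** it ended clear of everything, with about zero force at the wrist.

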